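# Send two packed cartons down the roller lane

## Robot

A 7-joint arm with a two-finger parallel gripper is mounted at the origin on the work surface. World frame = base frame: x ahead of the robot, y to its left, z up, the work surface at z = 0. Lengths are in m, angles in rad, forces in N, time in s.
With the tool pointing down it reaches from about 0.4 to 0.875 m from the base axis. Payload 19.3 kg.
Tool frame: the origin (TCP) lies at the very end of the fingers, on their centre line; the grasp point (between the pads) lies 19 mm behind it; z points along the fingers, x is the direction in which the jaws open and shut, and the axes are right-handed (so a half turn about z gives the same grasp; the last joint's range is limited). The gripper opens to 85 mm and grips with 20 to 120 N. Pads are 22 mm wide; open, the fingers measure 114 mm over their backs; the gripper's body (76 mm by 85 mm) begins 54 mm behind the grasp point. The pads swing forward as they close: fully open they stand 13 mm farther back than shut.
Start: joints at [-1.355, 0.521, -0.036, 1.599, 0.021, 1.021, -0.113], TCP at [0.176, 0.6, 0.231] pointing down, gripper open.
Joint ranges: [-2.91, 2.91], [-0.3, 2.13], [-1.5, 1.42], [0.17, 2.43], [-1.26, 4.41], [0.16, 1.93], [-2.52, 2.52]. Speed limits (rad/s): [1.89, 1.89, 2.39, 2.39, 3.01, 3.01, 3.01].

## Interface

Orientations are given as [roll, pitch, yaw] about the fixed x, y, z axes, in that order (R = Rz(yaw) Ry(pitch) Rx(roll)).
In Python, from workcell import bot gives the robot as it stands.
- The arm moves only by the tool jog_arm, never from a script. Its argument "increments" is a list of rows, each an object of numbers: "wx", "wy", "wz": the turn, a rotation vector about the tool's x, y, z in degrees; "x", "y", "z": the shift along the tool's x, y, z in cm; "claw": the opening in per cent of the stroke, from 0 (shut) to 100 (fully open). A call has 1 to 10 rows; each row is the pose to reach, as a shift and turn from the pose measured when the call began, along the tool's axes at that moment; what a row does not reach only later rows make up. A row lasts 1/8 s, in which the tool goes at most 62.5 mm and 10.7 degrees, less where a joint would pass 70% of its speed; a pose out of reach is approached as far as the arm can. A call with a gripper value outside its range is refused whole. The fingers move at their own pace and stop on an object; "squeeze" is the grip in N (left out, the last holds). Time passes only in rows, so rows that repeat a pose let the fingers close. It gives the time, the measured TCP pose, the force and the opening at its end, in the units of the state.
- bot.observe(): the state, without advancing time (a new reading comes with each control period).
- bot.grab_frame(name): name is "scene" or "side" or "wrist"; returns a dict with "pixels" (384x512x3 uint8, red, green, blue), "fov_y" (degrees; the focal length in pixels is half the picture's height over the tangent of half this angle, whatever the lens; pixels are square), "cx", "cy" (the principal point, pixels), "k1" (the pictures are not rectified: a ray, as slopes to the right and down, at radius r is drawn at 1 + k1 r^2 times it, then the intrinsics apply), "origin" and "orientation" of the camera in the world. Camera axes: x right, y down, z forward; pixel columns grow to the right and rows downward; lengths in m; the calibration is good to about 2 mm. A picture is of the moment at which its call begins. There is no depth.
- bot.job_done(): hands the job in, once; it reports no verdict.
The state is a dict: "clock": time; "qpos": joint angles; "qd": joint speeds; "joint_efforts": joint torques, N m; "position": TCP position; "tool_rot": TCP orientation; "force": force on the tool from outside, world axes, zero at the start; "moment": the same for the moment, N m; "grip_width": finger opening in m.
Only numpy, scipy, OpenCV 4.12 (cv2) and the standard library are available. Lean on these libraries where they do the work, as an engineer would, in place of code of your own. Each camera call takes 0.05 s, during which the arm holds its last target.

## Task

Take the two long cartons from the packing bench and, one after the other, set each gently and upright on the upper half of the sloped roller lane, its length along the lane, and let go so that it rolls down by itself. Do not push or carry them down the lane. The first must come to rest against the end stop and the second behind it.

Things in the scene. Friction and masses are not known exactly. Their poses are not given: they have to be found in the camera images.
- carton_a_center (a point): One of two alike long cartons, either may go first: plain brown rigid box, pale tape along its top, 110 mm long (own x axis), 60 mm wide (y), 60 mm tall (z up), 0.25 to 0.5 kg. This point is its centre, 30 mm above its underside. Upright on the table; best gripped across its width, a little above the centre. Not meant: a 50 mm cube carton and a flat one of 160 x 110 x 40 mm.
- carton_b_center (a point): One of two alike long cartons, either may go first: plain brown rigid box, pale tape along its top, 110 mm long (own x axis), 60 mm wide (y), 60 mm tall (z up), 0.25 to 0.5 kg. This point is its centre, 30 mm above its underside. Upright on the table; best gripped across its width, a little above the centre. Not meant: a 50 mm cube carton and a flat one of 160 x 110 x 40 mm.
- lane: Fixed aluminium trough, 456 mm long, 107 mm wide, with 17 free-turning steel rollers. Origin: under its middle, at table height; x level along it, downhill to the stop; y across; z up. Roller tops slope down to +x by 0.10 rad: 78 mm above the table at x = 0, 101 at the open upper end (x = -224), 56 at the stop. Rails stand 5 mm above the rollers, 86 mm clear between them.
- lane_load (a point): Mid-rail point on the roller-top plane of the upper half (lane x = -125 mm, 90.5 above the table; axes as the lane's): a good spot for the middle of a carton's underside; let go there, it rolls off at 0.1 to 0.4 m/s. The stop, a steel plate 46 mm high across the low end, has its face at lane x = +224: a carton against it has its centre near x = 173, the next near 64.
Things that resemble listed ones, but are neither listed nor needed, are in the scene too. Leave any yellow look-alike of the part that bears carton_b_center alone.

How it is judged:
On the way:
1. the first carton rests at the stop (((x of carton_a_center in the frame of lane above 0.035 m and y of carton_a_center in the frame of lane between -0.025 and 0.025 m and z of carton_a_center in the frame of lane between 0.075 and 0.12 m and angle between carton_a_center's own z axis and vertical below 0.2 rad and angle between the x axis of carton_a_center and the x axis of lane, either way round below 0.26 rad and linear speed of carton_a below 0.02 m/s and x of carton_a_center in the frame of lane above 0.153 m) or (x of carton_b_center in the frame of lane above 0.035 m and y of carton_b_center in the frame of lane between -0.025 and 0.025 m and z of carton_b_center in the frame of lane between 0.075 and 0.12 m and angle between carton_b_center's own z axis and vertical below 0.2 rad and angle between the x axis of carton_b_center and the x axis of lane, either way round below 0.26 rad and linear speed of carton_b below 0.02 m/s and x of carton_b_center in the frame of lane above 0.153 m))), for 0.2 s.
At the end, for the whole second after the job is handed in: Both long cartons lie still on the rollers, upright (within 0.2 rad of vertical, slope included), lengthways (within 15 degrees of the lane's direction) and within 25 mm of its midline; one is against the stop (within about 20 mm) and the other behind it (within about 28 mm) (x of each of carton_a_center, carton_b_center in the frame of lane above 0.035 m and y of carton_a_center in the frame of lane between -0.025 and 0.025 m and z of carton_a_center in the frame of lane between 0.075 and 0.12 m and angle between each of carton_a_center, carton_b_center's own z axis and vertical below 0.2 rad and angle between the x axis of each of carton_a_center, carton_b_center and the x axis of lane, either way round below 0.26 rad and linear speed of each of carton_a, carton_b below 0.02 m/s and y of carton_b_center in the frame of lane between -0.025 and 0.025 m and z of carton_b_center in the frame of lane between 0.075 and 0.12 m and x of any of carton_a_center, carton_b_center in the frame of lane above 0.153 m); the robot touches nothing.
It fails at once if a carton is pushed, carried or set down by the gripper on the lower half of the lane instead of rolling there (x of carton_a_center in the frame of lane between 0.02 and 0.25 m and y of carton_a_center in the frame of lane between -0.06 and 0.06 m and z of carton_a_center in the frame of lane below 0.135 m and contact force between carton_a and the fingers above 0.7 N).
It fails at once if a carton is dropped from more than about 25 mm (moves faster than 0.7 m/s untouched) (contact force between carton_a and the fingers below 0.1 N and linear speed of carton_a above 0.7 m/s).
It fails at once if a carton is pushed, carried or set down by the gripper on the lower half of the lane instead of rolling there (x of carton_b_center in the frame of lane between 0.02 and 0.25 m and y of carton_b_center in the frame of lane between -0.06 and 0.06 m and z of carton_b_center in the frame of lane below 0.135 m and contact force between carton_b and the fingers above 0.7 N).
It fails at once if a carton is dropped from more than about 25 mm (moves faster than 0.7 m/s untouched) (contact force between carton_b and the fingers below 0.1 N and linear speed of carton_b above 0.7 m/s).
It also fails if it takes over 64 s, if anything falls off the work surface, if the arm or the gripper's body presses on something with over 40 N, if the wrist force passes 120 N, or if a joint passes its speed limit or range.

## Working session

There is one attempt and no reset: what is moved stays moved. The work goes in short steps, Python scripts to look and compute and a tool call to move; the robot and the scene stay as the last step left them, time stands still between calls to the robot, and variables do not carry over. Pictures are saved under pics/ and viewed, and the job is handed in when it is done.

Besides the shell and the picture viewer there is one more tool, called after ">>>" by a JSON object that holds its "op" and its "data", one argument or row to a line. jog_arm: Moves the arm, as the interface text tells. Its arguments: {"type":"object","properties":{"increments":{"type":"array","items":{"type":"object","properties":{"wx":{"type":"number"},"wy":{"type":"number"},"wz":{"type":"number"},"x":{"type":"number"},"y":{"type":"number"},"z":{"type":"number"},"claw":{"type":"number"}}}},"squeeze":{"type":"number"}},"required":["increments"]}

```bash
mkdir -p pics; ls; cat > h.py <<'E'
import numpy as np, cv2
from workcell import bot
from scipy.spatial.transform import Rotation as R
def grab(n,f):
    d=bot.grab_frame(n); cv2.imwrite('pics/'+f,d['pixels'][:,:,::-1]); return d
def foc(d): return 0.5*d['pixels'].shape[0]/np.tan(np.radians(d['fov_y'])/2)
def rot(o):
    o=np.array(o,float)
    return o if o.shape==(3,3) else R.from_euler('xyz',o).as_matrix()
def ray(d,u,v):
    f=foc(d); K=np.array([[f,0,d['cx']],[0,f,d['cy']],[0,0,1]])
    p=cv2.undistortPoints(np.array([[[u,v]]],float),K,np.array([d['k1'],0,0,0,0.]))[0,0]
    r=rot(d['orientation'])@np.array([p[0],p[1],1]); return np.array(d['origin']),r
def onz(d,u,v,z):
    o,r=ray(d,u,v); return o+r*(z-o[2])/r[2]
def proj(d,P):
    q=rot(d['orientation']).T@(np.array(P)-np.array(d['origin'])); s=q[:2]/q[2]; s=s*(1+d['k1']*(s@s)); return s*foc(d)+[d['cx'],d['cy']]
E
python3 - <<'E'
from h import *
for n in ['scene','side','wrist']:
    d=grab(n,n+'0.png'); print(n,d['fov_y'],d['cx'],d['cy'],d['k1'],d['origin'],d['orientation'])
print(bot.observe())
E
```

```text
pics
scene 47.13547287531586 251.39810218898066 187.4141104225621 -0.1561737112586379 [ 0.94349578 -0.51806533  0.98851496] [-2.50085116  0.00569591  0.75834388]
side 48.25905977144222 252.70898547957694 191.86335601809373 0.002822617513405842 [ 0.39455433 -0.654259    0.7922768 ] [-2.39732153e+00  8.22528121e-04 -1.20835795e-01]
wrist 59.14825456342117 259.81766796334074 186.23329957035554 -0.0766661206318851 [0.10307149 0.62048198 0.3731014 ] [2.83819881e+00 1.71935891e-03 1.28538891e+00]
{'clock': 0.15, 'qpos': array([-1.3552019 ,  0.52187447, -0.03631704,  1.59985239,  0.02122671,
        1.02112291, -0.11277521]), 'qd': array([ 0.00038489, -0.00075538,  0.000581  , -0.00212362,  0.00044172,
        0.00035603, -0.00061346]), 'joint_efforts': array([ 2.69091921e-03, -9.27381706e+01,  1.98100515e+00, -3.70058227e+01,
        1.80373510e-02,  6.18547958e-03, -1.77851990e-05]), 'position': array([0.17617083, 0.59939693, 0.23086855]), 'tool_rot': array([3.14150590e+00, 8.67271089e-04, 1.28501885e+00]), 'force': array([-1.41477777, -0.31109416, -0.30255683]), 'moment': array([-0.04123334,  0.00778367,  0.0419967 ]), 'grip_width': 0.08508408416009014}
```

View pics/scene0.png

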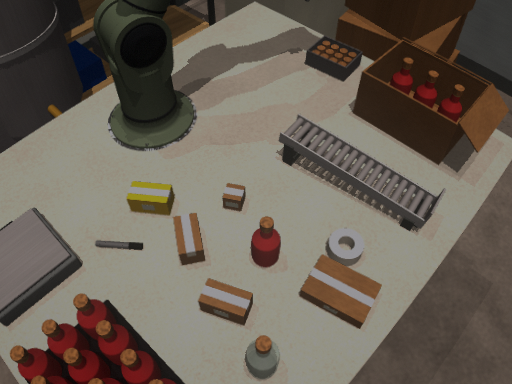

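View pics/side0.png

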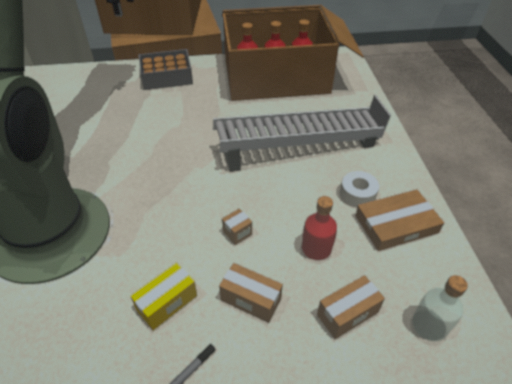

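View pics/wrist0.png

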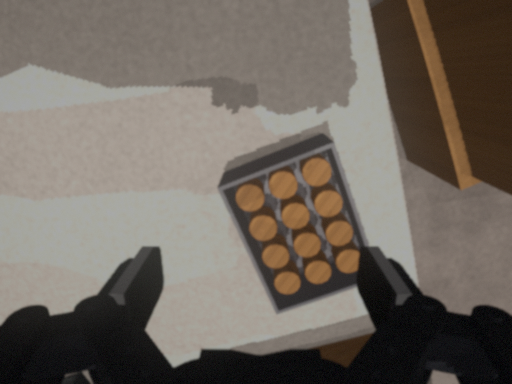

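The scene picture shows the two long brown cartons at about (189,238) and (226,300), and the lane from (290,135) down to (430,205). The yellow look-alike is at (150,197). In the side view the cartons are at (251,290) and (351,305). Next I'll zoom in on the corners.

```bash
python3 - <<'E'
import cv2,numpy as np
a=cv2.imread('pics/scene0.png');b=cv2.imread('pics/side0.png')
def c(im,x,y,w,h,k,f):
    cv2.imwrite(f,cv2.resize(im[y:y+h,x:x+w],None,fx=k,fy=k,interpolation=cv2.INTER_CUBIC))
c(a,165,200,100,130,4,'pics/c1.png')
c(b,210,250,190,95,4,'pics/c2.png')
c(a,270,110,180,125,4,'pics/c3.png')
c(b,205,90,190,85,4,'pics/c4.png')
E
```

```text
(no output)
```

View pics/c1.png

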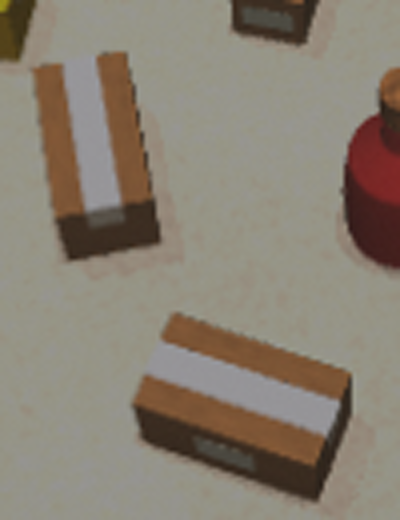

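View pics/c2.png

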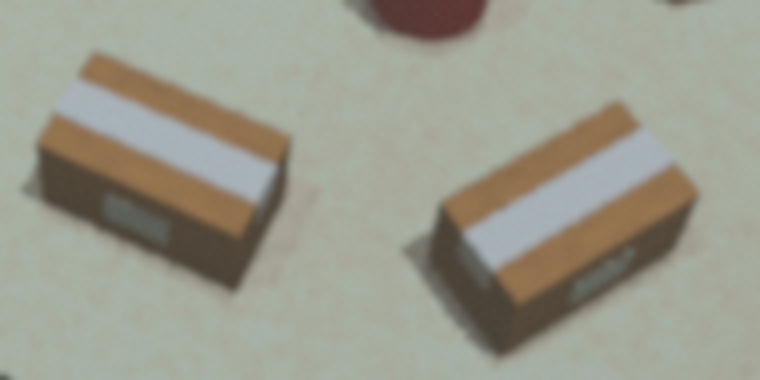

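View pics/c3.png

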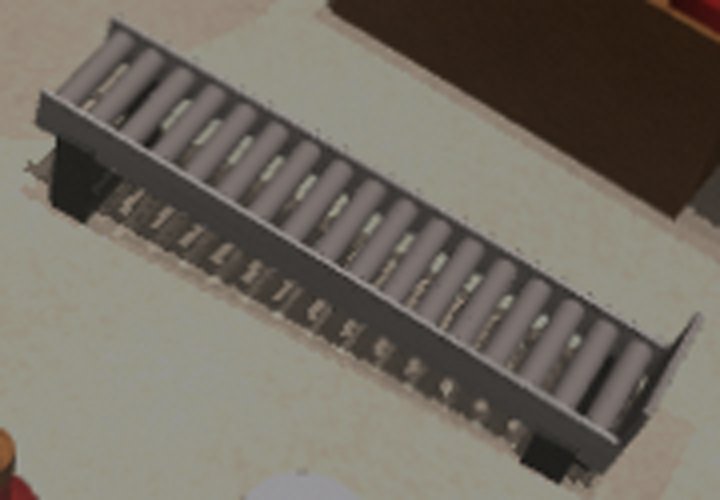

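View pics/c4.png

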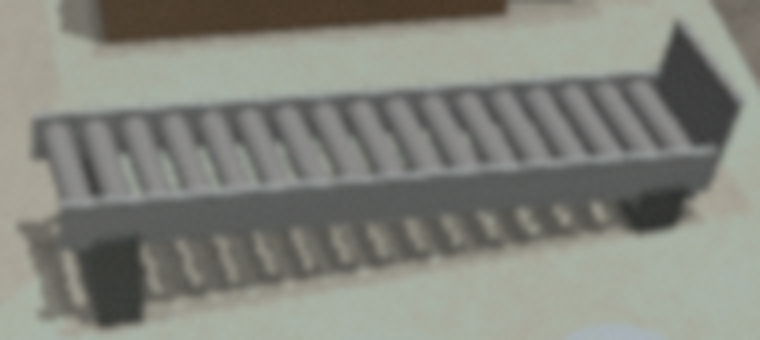

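```bash
cat > m.py <<'E'
from h import *
S=bot.grab_frame('scene');D=bot.grab_frame('side')
def up(x0,y0,p): return [(x0+(u+.5)/4-.5,y0+(v+.5)/4-.5) for u,v in p]
A={'s':up(165,200,[(35,67),(126,53),(158,203),(57,220)]),'d':up(210,250,[(40,147),(98,52),(290,138),(240,236)])}
B={'s':up(165,200,[(175,314),(352,374),(320,463),(135,405)]),'d':up(210,250,[(443,205),(620,102),(697,193),(518,302)])}
for n,C in (('A',A),('B',B)):
  for k,d in (('s',S),('d',D)):
    P=np.array([onz(d,u,v,.06) for u,v in C[k]])[:,:2]
    e=np.roll(P,-1,0)-P; L=np.hypot(*e.T)
    i=0 if L[0]>L[1] else 1
    w=e[i]-e[i+2]
    print(n,k,P.mean(0).round(4),(L*1000).round(0),'yaw',np.degrees(np.arctan2(w[1],w[0])).round(1)%180)
def tri(p,q):
  o1,r1=ray(S,*p);o2,r2=ray(D,*q)
  r1/=np.linalg.norm(r1);r2/=np.linalg.norm(r2)
  t=np.linalg.lstsq(np.c_[r1,-r2],o2-o1,rcond=None)[0]
  a,b=o1+r1*t[0],o2+r2*t[1]; return (a+b)/2,np.linalg.norm(a-b)
s=up(270,110,[(40,94),(113,20),(617,440),(664,347)]);dd=up(205,90,[(65,207),(35,118),(715,150),(655,77)])
Q=[]
for a,b,z in zip(s,dd,[.106,.106,.061,.061]):
  P,g=tri(a,b);print(P.round(4),round(g,4),onz(S,*a,z).round(4),onz(D,*b,z).round(4))
E
python3 m.py
```

```text
A s [ 0.4461 -0.2271] [ 58. 111.  61. 111.] yaw 146.8
A d [ 0.4425 -0.2275] [ 60. 107.  58. 106.] yaw 146.3
B s [ 0.6318 -0.2801] [108.  55. 109.  59.] yaw 24.5
B d [ 0.6286 -0.2808] [109.  57. 107.  56.] yaw 23.9
[0.4138 0.1476 0.1054] 0.003 [0.4154 0.1454 0.106 ] [0.4132 0.149  0.106 ]
[0.4009 0.2429 0.101 ] 0.0031 [0.4053 0.2368 0.106 ] [0.4002 0.2388 0.106 ]
[0.8545 0.2096 0.0584] 0.0007 [0.8549 0.2071 0.061 ] [0.8529 0.2069 0.061 ]
[0.8409 0.2987 0.0552] 0.0007 [0.8413 0.2941 0.061 ] [0.8373 0.2907 0.061 ]
```

```bash
cat > g.py <<'E'
from h import *
import sys
def goal(p,yaw,tilt=0):
    # yaw deg: jaw direction; tilt deg about tool x
    s=bot.observe(); R0=rot(s['tool_rot']); Rg=(R.from_euler('z',yaw,degrees=True)*R.from_euler('x',180,degrees=True)*R.from_euler('x',tilt,degrees=True)).as_matrix()
    d=R0.T@(np.array(p)-s['position'])*100; w=R.from_matrix(R0.T@Rg).as_rotvec(degrees=True)
    print('xyz cm',d.round(2),'w deg',w.round(2),'rows>=',max(np.linalg.norm(d)/6.25,np.linalg.norm(w)/10.7).__round__(1), 'pos',s['position'].round(4),np.degrees(s['tool_rot']).round(2),'t',s['clock'],'f',s['force'].round(1),'w',s['grip_width'].round(4),'q',s['qpos'].round(2))
if __name__=='__main__': 
    a=list(map(float,sys.argv[1:])); goal(a[:3],*a[3:])
E
python3 g.py .50 .21 .37 97.5
```

```text
Traceback (most recent call last):
  File "g.py", line 9, in <module>
    a=list(map(float,sys.argv[1:])); goal(a[:3],*a[3:])
                                     ~~~~^^^^^^^^^^^^^^
  File "g.py", line 7, in goal
    print('xyz cm',d.round(2),'w deg',w.round(2),'rows>=',max(np.linalg.norm(d)/6.25,np.linalg.norm(w)/10.7).__round__(1), 'pos',s['position'].round(4),np.degrees(s['tool_rot']).round(2),'t',s['clock'],'f',s['force'].round(1),'w',s['grip_width'].round(4),'q',s['qpos'].round(2))
                                                                                                                                                                                                                                      ^^^^^^^^^^^^^^^^^^^^^
AttributeError: 'float' object has no attribute 'round'
```

```bash
sed -i "s/s\['grip_width'\].round(4)/round(s['grip_width'],4)/" g.py; python3 g.py .50 .21 .37 97.5
```

```text
xyz cm [-28.25  42.05 -13.88] w deg [ -0.     0.03 -23.87] rows>= 8.4 pos [0.1762 0.5995 0.231 ] [1.800e+02 3.000e-02 7.363e+01] t 0.25 f [-0.4  0.1 -0.3] w 0.0853 q [-1.36  0.52 -0.04  1.6   0.02  1.02 -0.11]
```

>>> {"op": "jog_arm", "data": {
  "increments": [
    {"z": -6},
    {"x": -2,"y": 3,"z": -12},
    {"x": -5,"y": 7.5,"z": -14,"wz": -4},
    {"x": -9,"y": 13,"z": -14,"wz": -8},
    {"x": -13,"y": 19,"z": -14,"wz": -12},
    {"x": -17,"y": 25,"z": -14,"wz": -16},
    {"x": -21,"y": 31,"z": -14,"wz": -20},
    {"x": -25,"y": 37,"z": -14,"wz": -24},
    {"x": -28.2,"y": 42,"z": -14,"wz": -24},
    {"x": -28.2,"y": 42,"z": -14,"wz": -24}
  ]
}}

```text
schema error: expected keys wx, wy, wz, x, y, z, claw
```

```bash
python3 g.py .50 .21 .37 97.5; python3 - <<'E'
from h import *
d=grab('wrist','w1.png'); np.save('w1.npy',d,allow_pickle=True); print(d['origin'],d['orientation'])
E
```

```text
xyz cm [-28.25  42.05 -13.88] w deg [ -0.     0.03 -23.87] rows>= 8.4 pos [0.1762 0.5995 0.231 ] [1.800e+02 3.000e-02 7.363e+01] t 0.25 f [-0.4  0.1 -0.3] w 0.0853 q [-1.36  0.52 -0.04  1.6   0.02  1.02 -0.11]
[0.10309345 0.62055717 0.37334572] [2.83823336e+00 1.23669600e-03 1.28537411e+00]
```

View pics/w1.png

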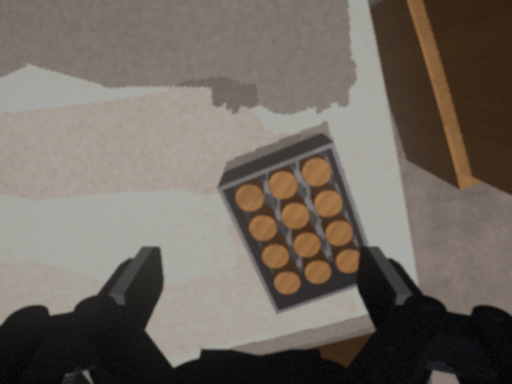

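The call was refused because every row needs all seven keys, so the view hasn't changed. I'll send it again with full rows.

>>> {"op": "jog_arm", "data": {
  "increments": [
    {"x": 0,"y": 0,"z": -6,"wx": 0,"wy": 0,"wz": 0,"claw": 100},
    {"x": -2,"y": 3,"z": -12,"wx": 0,"wy": 0,"wz": 0,"claw": 100},
    {"x": -5,"y": 7.5,"z": -14,"wx": 0,"wy": 0,"wz": -4,"claw": 100},
    {"x": -9,"y": 13,"z": -14,"wx": 0,"wy": 0,"wz": -8,"claw": 100},
    {"x": -13,"y": 19,"z": -14,"wx": 0,"wy": 0,"wz": -12,"claw": 100},
    {"x": -17,"y": 25,"z": -14,"wx": 0,"wy": 0,"wz": -16,"claw": 100},
    {"x": -21,"y": 31,"z": -14,"wx": 0,"wy": 0,"wz": -20,"claw": 100},
    {"x": -25,"y": 37,"z": -14,"wx": 0,"wy": 0,"wz": -24,"claw": 100},
    {"x": -28.2,"y": 42,"z": -14,"wx": 0,"wy": 0,"wz": -24,"claw": 100},
    {"x": -28.2,"y": 42,"z": -14,"wx": 0,"wy": 0,"wz": -24,"claw": 100}
  ],
  "squeeze": 40
}}

```text
clock: 1.55
position: [0.5011, 0.2079, 0.3714]
tool_rot: [3.141, 0.001, 1.702]
force: [-0.4, 0.4, 0.1]
grip_width: 0.0857
```

```bash
python3 g.py .50 .21 .37 97.5; python3 - <<'E'
from h import *
d=grab('wrist','w2.png'); np.save('w2.npy',d,allow_pickle=True); print(d['origin'],d['orientation'])
cv2.imwrite('pics/w2b.png',cv2.resize(d['pixels'][:,:,::-1],(800,600),interpolation=cv2.INTER_CUBIC))
E
```

```text
xyz cm [ 0.22 -0.08  0.14] w deg [ 0.02  0.04 -0.  ] rows>= 0.0 pos [0.5011 0.2079 0.3714] [1.7998e+02 4.0000e-02 9.7500e+01] t 1.55 f [-0.4  0.4  0.1] w 0.0857 q [-0.62  0.27  0.14  1.63 -0.04  1.25  1.24]
[0.42550091 0.19756621 0.51367278] [2.83825958e+00 1.46682639e-03 1.70207292e+00]
```

View pics/w2b.png

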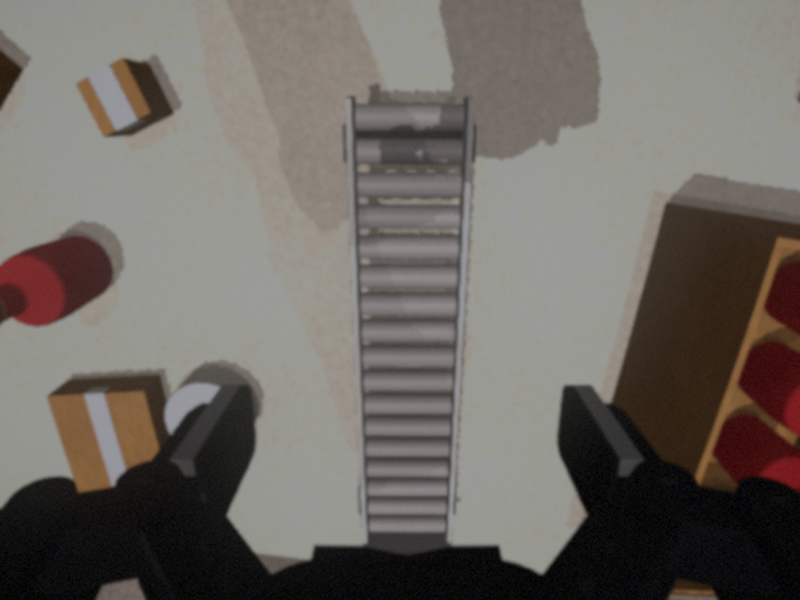

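```bash
python3 - <<'E'
from h import *
d=np.load('w2.npy',allow_pickle=True).item()
g=cv2.cvtColor(d['pixels'],cv2.COLOR_RGB2GRAY).astype(int)
for r in (75,120,170,220,270,320): print(r,'L',list(g[r,218:246]),'R',list(g[r,282:310]))
print('col258',list(g[50:90,258])); print(list(g[330:356,258]))
E
python3 - <<'E'
import cv2
im=cv2.imread('pics/w2.png')
cv2.imwrite('pics/w2c.png',cv2.resize(im[55:205,205:325],None,fx=4,fy=4,interpolation=cv2.INTER_CUBIC))
cv2.imwrite('pics/w2d.png',cv2.resize(im[205:355,205:325],None,fx=4,fy=4,interpolation=cv2.INTER_CUBIC))
E
```

```text
75 L [np.int64(137), np.int64(136), np.int64(134), np.int64(134), np.int64(139), np.int64(141), np.int64(126), np.int64(98), np.int64(84), np.int64(101), np.int64(120), np.int64(124), np.int64(125), np.int64(125), np.int64(125), np.int64(125), np.int64(123), np.int64(125), np.int64(126), np.int64(125), np.int64(126), np.int64(125), np.int64(125), np.int64(125), np.int64(125), np.int64(126), np.int64(126), np.int64(126)] R [np.int64(99), np.int64(96), np.int64(95), np.int64(95), np.int64(96), np.int64(94), np.int64(94), np.int64(96), np.int64(95), np.int64(95), np.int64(94), np.int64(96), np.int64(93), np.int64(95), np.int64(88), np.int64(73), np.int64(67), np.int64(86), np.int64(102), np.int64(108), np.int64(107), np.int64(103), np.int64(107), np.int64(110), np.int64(110), np.int64(111), np.int64(111), np.int64(109)]
120 L [np.int64(133), np.int64(132), np.int64(131), np.int64(132), np.int64(131), np.int64(135), np.int64(136), np.int64(128), np.int64(108), np.int64(85), np.int64(90), np.int64(108), np.int64(118), np.int64(122), np.int64(122), np.int64(122), np.int64(122), np.int64(12
[... 4163 characters left out ...]
int64(91), np.int64(99), np.int64(105), np.int64(109), np.int64(115), np.int64(118), np.int64(122), np.int64(125), np.int64(124), np.int64(122), np.int64(116), np.int64(109), np.int64(95), np.int64(77), np.int64(66), np.int64(60), np.int64(54), np.int64(51), np.int64(49), np.int64(51), np.int64(50), np.int64(55), np.int64(66)]
[np.int64(75), np.int64(80), np.int64(93), np.int64(106), np.int64(116), np.int64(127), np.int64(131), np.int64(132), np.int64(128), np.int64(118), np.int64(94), np.int64(68), np.int64(56), np.int64(54), np.int64(56), np.int64(53), np.int64(55), np.int64(53), np.int64(56), np.int64(56), np.int64(57), np.int64(53), np.int64(54), np.int64(51), np.int64(39), np.int64(26)]
```

View pics/w2c.png

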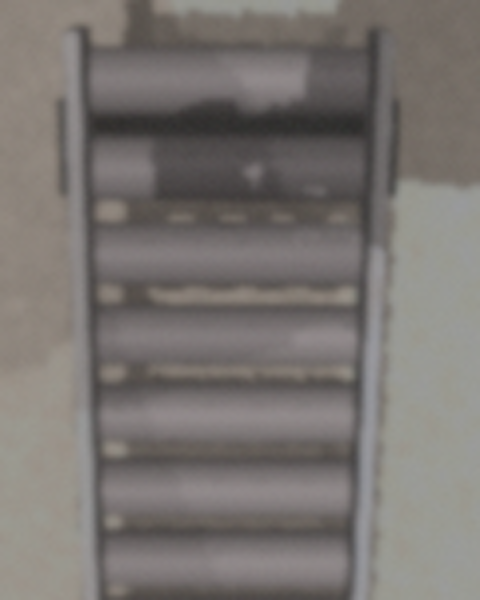

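View pics/w2d.png

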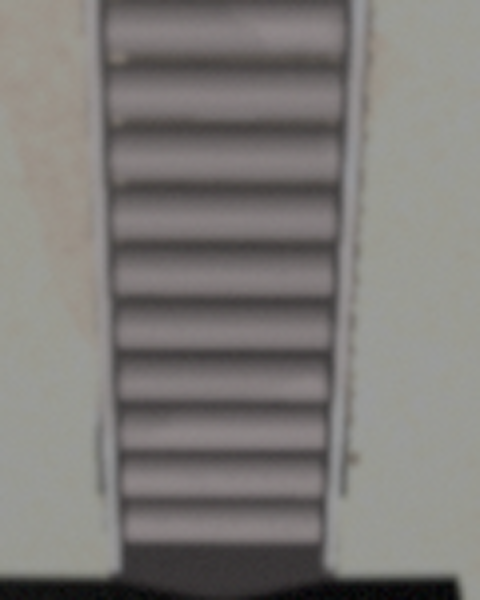

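```bash
python3 - <<'E'
from h import *
d=np.load('w2.npy',allow_pickle=True).item()
c=lambda y0,p:(205+(p[0]+.5)/4-.5,y0+(p[1]+.5)/4-.5)
def onslope(u,v,h):  # z=0.078+h-0.1*x_lane ; iterate
    z=.09
    for _ in range(30):
        P=onz(d,u,v,z); xl=(P[:2]-ctr)@ax; z=.078+h-np.tan(.1)*xl
    return P
ctr=np.array([.628,.222]);th=np.radians(7.5)
pts=[('Ltop',55,(75,50)),('Rtop',55,(379,50)),('Lmid',55,(94,560)),('Rmid',55,(364,560)),('L2',205,(107,250)),('R2',205,(344,250)),('Lbot',205,(117,500)),('Rbot',205,(331,500))]
for it in range(4):
    ax=np.array([np.cos(th),np.sin(th)]); ay=np.array([-ax[1],ax[0]])
    P=np.array([onslope(*c(y,p),.005) for n,y,p in pts]); 
    M=(P[0::2]+P[1::2])/2
    th=np.arctan2(*(M[-1]-M[0])[1::-1][:2]) if 0 else np.arctan2(M[-1,1]-M[0,1],M[-1,0]-M[0,0])
    up=onslope(*c(55,(75,30)),.005); up2=onslope(*c(55,(379,30)),.005)
    lo=onslope(*c(205,(222,544)),0.0)
    xu=((up+up2)/2)[:2]@ax; xl=lo[:2]@ax
    yc=np.mean(M[:,:2]@ay); xc=xl-.224
    ctr=xc*ax+yc*ay
    print(np.degrees(th),ctr,'len',xl-xu,'widths',np.linalg.norm(P[0::2]-P[1::2],axis=1).round(4),'mid y',(M[:,:2]@ay-yc).round(4))
print('load',ctr-.125*ax)
E
```

```text
7.44494588740948 [0.61498267 0.22385581] len 0.43653925109201225 widths [0.0875 0.0896 0.087  0.0872] mid y [-0.0001  0.0008 -0.0001 -0.0005]
7.444946261707136 [0.61624323 0.2240273 ] len 0.43787697356013744 widths [0.0877 0.0898 0.0873 0.0875] mid y [-0.0004  0.0008 -0.0001 -0.0004]
7.444946261704652 [0.6161167  0.22401028] len 0.43774269495791396 widths [0.0877 0.0898 0.0873 0.0875] mid y [-0.0004  0.0008 -0.0001 -0.0004]
7.444946261704638 [0.6161294  0.22401199] len 0.43775617045283854 widths [0.0877 0.0898 0.0873 0.0875] mid y [-0.0004  0.0008 -0.0001 -0.0004]
load [0.49218317 0.20781531]
```

```bash
python3 g.py .4445 -.2273 .22 56.5;python3 g.py .4445 -.2273 .22 -123.5
```

```text
xyz cm [-41.98 -11.34  15.23] w deg [ 0.12  0.12 40.75] rows>= 7.4 pos [0.5038 0.2038 0.3713] [1.7993e+02 1.5000e-01 9.7250e+01] t 1.6 f [ 0.7 -6.7 -1.6] w 0.0855 q [-0.61  0.27  0.15  1.63 -0.04  1.25  1.24]
xyz cm [-41.98 -11.34  15.23] w deg [  -0.15    0.15 -139.25] rows>= 13.0 pos [0.5038 0.2038 0.3713] [1.7993e+02 1.5000e-01 9.7250e+01] t 1.6 f [ 0.7 -6.7 -1.6] w 0.0855 q [-0.61  0.27  0.15  1.63 -0.04  1.25  1.24]
```

>>> {"op": "jog_arm", "data": {
  "increments": [
    {"x": -4,"y": -1,"z": 0,"wx": 0,"wy": 0,"wz": 4,"claw": 100},
    {"x": -9,"y": -2.3,"z": 1,"wx": 0,"wy": 0,"wz": 10,"claw": 100},
    {"x": -14,"y": -3.7,"z": 3,"wx": 0,"wy": 0,"wz": 16,"claw": 100},
    {"x": -19,"y": -5,"z": 5,"wx": 0,"wy": 0,"wz": 22,"claw": 100},
    {"x": -24,"y": -6.4,"z": 7,"wx": 0,"wy": 0,"wz": 28,"claw": 100},
    {"x": -29,"y": -7.8,"z": 9,"wx": 0,"wy": 0,"wz": 34,"claw": 100},
    {"x": -34,"y": -9.1,"z": 11,"wx": 0,"wy": 0,"wz": 40.7,"claw": 100},
    {"x": -39,"y": -10.5,"z": 13,"wx": 0,"wy": 0,"wz": 40.7,"claw": 100},
    {"x": -42,"y": -11.3,"z": 13,"wx": 0,"wy": 0,"wz": 40.7,"claw": 100},
    {"x": -42,"y": -11.3,"z": 13,"wx": 0,"wy": 0,"wz": 40.7,"claw": 100}
  ]
}}

```text
clock: 2.85
position: [0.4441, -0.2294, 0.2421]
tool_rot: [3.139, 0.002, 0.983]
force: [-0.2, 1.1, 0.1]
grip_width: 0.0853
```

```bash
python3 - <<'E'
from h import *
d=grab('wrist','w3.png'); np.save('w3.npy',d,allow_pickle=True)
cv2.imwrite('pics/w3b.png',cv2.resize(d['pixels'][:,:,::-1],(768,576),interpolation=cv2.INTER_CUBIC))
E
python3 g.py .4445 -.2273 .22 56.5
```

```text
xyz cm [ 0.04 -0.05  2.22] w deg [ 0.14  0.08 -0.04] rows>= 0.4 pos [ 0.4446 -0.2279  0.2422] [1.7986e+02 8.0000e-02 5.6460e+01] t 2.9 f [ 0.2  0.  -0. ] w 0.0854 q [-0.01  0.34  0.46  1.93 -0.18  0.91  1.53]
```

View pics/w3b.png

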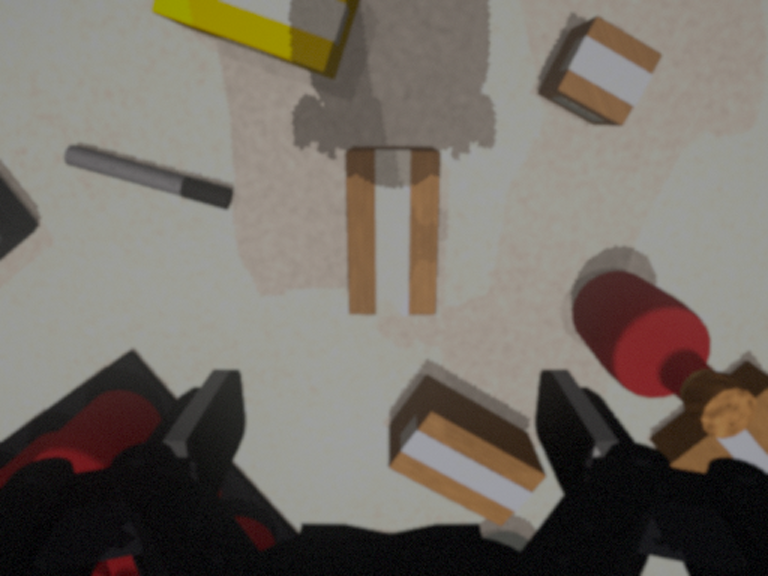

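The carton sits squarely below the camera, with its top face at about (346,149) to (436,314) in the 1.5x picture. I'll check its centre from these corners.

```bash
python3 - <<'E'
from h import *
d=np.load('w3.npy',allow_pickle=True).item()
P=np.array([onz(d,(u+.5)/1.5-.5,(v+.5)/1.5-.5,.06) for u,v in [(346,149),(441,149),(437,314),(349,314)]])
e=np.roll(P,-1,0)-P;print(P.mean(0),np.linalg.norm(e,axis=1))
w=e[1]-e[3];print(np.degrees(np.arctan2(w[1],w[0]))%180)
E
python3 g.py .4445 -.2273 .02 56.5
```

```text
[ 0.44132539 -0.22616754  0.06      ] [0.05918662 0.11004321 0.06031338 0.11007919]
146.30509348425255
xyz cm [ 0.07 -0.09 22.22] w deg [ 0.14  0.08 -0.04] rows>= 3.6 pos [ 0.4446 -0.2279  0.2422] [1.7986e+02 8.0000e-02 5.6460e+01] t 2.9 f [ 0.2  0.  -0. ] w 0.0854 q [-0.01  0.34  0.46  1.93 -0.18  0.91  1.53]
```

>>> {"op": "jog_arm", "data": {
  "increments": [
    {"x": 0,"y": -0.2,"z": 5,"wx": 0,"wy": 0,"wz": 0,"claw": 100},
    {"x": 0,"y": -0.2,"z": 10,"wx": 0,"wy": 0,"wz": 0,"claw": 100},
    {"x": 0,"y": -0.2,"z": 15,"wx": 0,"wy": 0,"wz": 0,"claw": 100},
    {"x": 0,"y": -0.2,"z": 18.5,"wx": 0,"wy": 0,"wz": 0,"claw": 100},
    {"x": 0,"y": -0.2,"z": 20.7,"wx": 0,"wy": 0,"wz": 0,"claw": 100},
    {"x": 0,"y": -0.2,"z": 22,"wx": 0,"wy": 0,"wz": 0,"claw": 100},
    {"x": 0,"y": -0.2,"z": 22,"wx": 0,"wy": 0,"wz": 0,"claw": 100},
    {"x": 0,"y": -0.2,"z": 22,"wx": 0,"wy": 0,"wz": 0,"claw": 60},
    {"x": 0,"y": -0.2,"z": 22,"wx": 0,"wy": 0,"wz": 0,"claw": 40},
    {"x": 0,"y": -0.2,"z": 22,"wx": 0,"wy": 0,"wz": 0,"claw": 40}
  ],
  "squeeze": 40
}}

```text
clock: 4.15
position: [0.4438, -0.2274, 0.0232]
tool_rot: [3.138, 0.001, 0.985]
force: [-1.3, 1.4, 8.7]
grip_width: 0.0596
```

>>> {"op": "jog_arm", "data": {
  "increments": [
    {"x": 0,"y": 0,"z": 0,"wx": 0,"wy": 0,"wz": 0,"claw": 40},
    {"x": 0,"y": 0,"z": 0,"wx": 0,"wy": 0,"wz": 0,"claw": 40},
    {"x": 0,"y": 0,"z": 0,"wx": 0,"wy": 0,"wz": 0,"claw": 40},
    {"x": 0,"y": 0,"z": 0,"wx": 0,"wy": 0,"wz": 0,"claw": 40}
  ]
}}

```text
clock: 4.65
position: [0.4438, -0.2273, 0.0232]
tool_rot: [3.138, 0.001, 0.985]
force: [-0.4, 0.4, 0.2]
grip_width: 0.0592
```

```bash
python3 g.py .506 .2094 .30 97.45 5.7
```

```text
xyz cm [ 39.82 -18.84 -27.78] w deg [  5.64  -1.92 -40.96] rows>= 8.3 pos [ 0.4438 -0.2273  0.0232] [1.7979e+02 5.0000e-02 5.6460e+01] t 4.65 f [-0.4  0.4  0.2] w 0.0592 q [ 0.17  0.69  0.25  2.08 -0.4   0.42  1.72]
```

>>> {"op": "jog_arm", "data": {
  "increments": [
    {"x": 0,"y": 0,"z": -2,"wx": 0,"wy": 0,"wz": 0,"claw": 40},
    {"x": 0,"y": 0,"z": -6,"wx": 0,"wy": 0,"wz": 0,"claw": 40},
    {"x": 0,"y": 0,"z": -11,"wx": 0,"wy": 0,"wz": 0,"claw": 40},
    {"x": 0,"y": 0,"z": -16,"wx": 0,"wy": 0,"wz": 0,"claw": 40},
    {"x": 2,"y": -1,"z": -20,"wx": 0,"wy": 0,"wz": -3,"claw": 40},
    {"x": 6,"y": -3,"z": -23,"wx": 0,"wy": 0,"wz": -8,"claw": 40},
    {"x": 10.5,"y": -5,"z": -26,"wx": 0,"wy": 0,"wz": -14,"claw": 40},
    {"x": 15,"y": -7,"z": -27.8,"wx": 0,"wy": 0,"wz": -20,"claw": 40},
    {"x": 20,"y": -9.5,"z": -27.8,"wx": 0,"wy": 0,"wz": -26,"claw": 40},
    {"x": 25,"y": -11.8,"z": -27.8,"wx": 0,"wy": 0,"wz": -32,"claw": 40}
  ]
}}

```text
clock: 5.9
position: [0.4826, 0.0487, 0.3008]
tool_rot: [3.138, 0.002, 1.547]
force: [1.4, -0.3, -4.6]
grip_width: 0.0593
```

```bash
python3 g.py .506 .2094 .20 97.45 5.7
```

```text
xyz cm [16.14  1.93 10.05] w deg [ 5.86 -0.29 -8.8 ] rows>= 3.1 pos [0.4826 0.0487 0.3008] [1.7982e+02 1.3000e-01 8.8650e+01] t 5.9 f [ 1.4 -0.3 -4.6] w 0.0593 q [-0.45  0.22  0.27  1.88 -0.07  1.04  1.39]
```

>>> {"op": "jog_arm", "data": {
  "increments": [
    {"x": 5,"y": 0.6,"z": 0,"wx": 1,"wy": 0,"wz": -3,"claw": 40},
    {"x": 10,"y": 1.2,"z": 1,"wx": 3,"wy": -0.3,"wz": -6,"claw": 40},
    {"x": 14,"y": 1.7,"z": 4,"wx": 5,"wy": -0.3,"wz": -8.8,"claw": 40},
    {"x": 16.1,"y": 1.9,"z": 7,"wx": 5.9,"wy": -0.3,"wz": -8.8,"claw": 40},
    {"x": 16.1,"y": 1.9,"z": 10,"wx": 5.9,"wy": -0.3,"wz": -8.8,"claw": 40},
    {"x": 16.1,"y": 1.9,"z": 10,"wx": 5.9,"wy": -0.3,"wz": -8.8,"claw": 40},
    {"x": 16.1,"y": 1.9,"z": 10,"wx": 5.9,"wy": -0.3,"wz": -8.8,"claw": 40}
  ]
}}

```text
clock: 6.78
position: [0.5061, 0.2087, 0.2016]
tool_rot: [-3.042, -0.0, 1.7]
force: [0.7, 0.3, -4.3]
grip_width: 0.0591
```

```bash
python3 g.py .506 .2094 .115 97.45 5.7;  python3 - <<'E'
from h import *
d=grab('scene','s4.png');e=grab('wrist','w4.png'); f=grab('side','d4.png')
np.save('w4.npy',e,allow_pickle=True)
cv2.imwrite('pics/w4b.png',cv2.resize(e['pixels'][:,:,::-1],(768,576),interpolation=cv2.INTER_CUBIC))
cv2.imwrite('pics/s4b.png',cv2.resize(f['pixels'][60:200,180:400,::-1],None,fx=3.5,fy=3.5,interpolation=cv2.INTER_CUBIC))
E
```

```text
xyz cm [0.07 0.86 8.62] w deg [ 0.02 -0.01 -0.04] rows>= 1.4 pos [0.5061 0.2087 0.2016] [-174.32   -0.     97.41] t 6.775 f [ 0.7  0.3 -4.3] w 0.0591 q [-0.59  0.49  0.16  1.76 -0.12  0.99  1.32]
```

View pics/w4b.png

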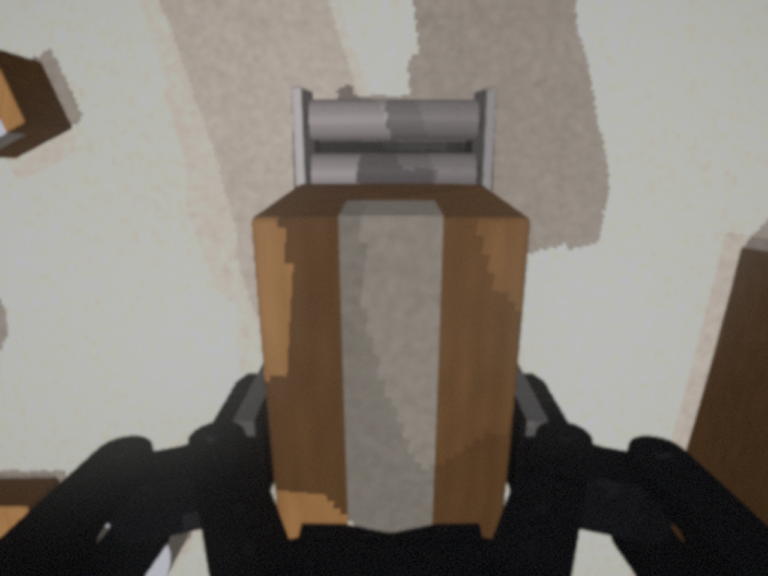

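View pics/s4b.png

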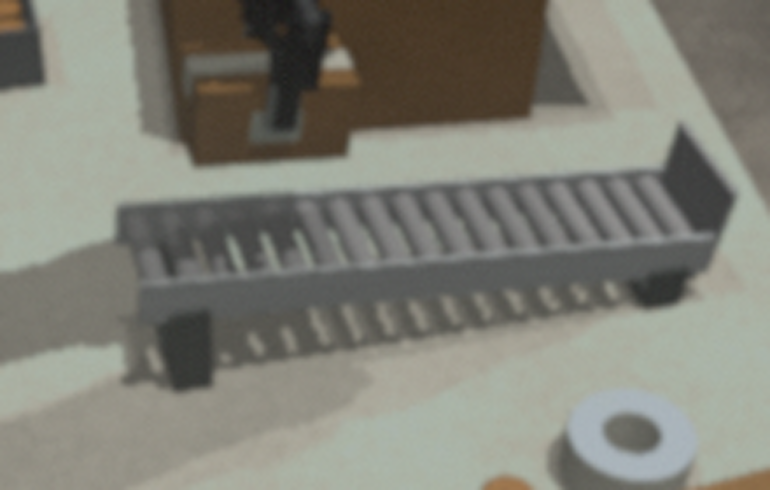

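>>> {"op": "jog_arm", "data": {
  "increments": [
    {"x": 0.1,"y": 0.3,"z": 3,"wx": 0,"wy": 0,"wz": 0,"claw": 40},
    {"x": 0.1,"y": 0.6,"z": 6,"wx": 0,"wy": 0,"wz": 0,"claw": 40},
    {"x": 0.1,"y": 0.8,"z": 7.8,"wx": 0,"wy": 0,"wz": 0,"claw": 40},
    {"x": 0.1,"y": 0.8,"z": 8.3,"wx": 0,"wy": 0,"wz": 0,"claw": 40},
    {"x": 0.1,"y": 0.8,"z": 8.3,"wx": 0,"wy": 0,"wz": 0,"claw": 40},
    {"x": 0.1,"y": 0.8,"z": 8.3,"wx": 0,"wy": 0,"wz": 0,"claw": 40}
  ]
}}

```text
clock: 7.68
position: [0.5064, 0.2102, 0.1193]
tool_rot: [-3.045, -0.001, 1.7]
force: [-0.0, 1.0, -5.7]
grip_width: 0.0596
```

>>> {"op": "jog_arm", "data": {
  "increments": [
    {"x": 0,"y": 0,"z": 0.1,"wx": 0,"wy": 0,"wz": 0,"claw": 40},
    {"x": 0,"y": 0,"z": 0.2,"wx": 0,"wy": 0,"wz": 0,"claw": 40},
    {"x": 0,"y": 0,"z": 0.3,"wx": 0,"wy": 0,"wz": 0,"claw": 40},
    {"x": 0,"y": 0,"z": 0.3,"wx": 0,"wy": 0,"wz": 0,"claw": 40}
  ]
}}

```text
clock: 8.18
position: [0.506, 0.2101, 0.1162]
tool_rot: [-3.044, -0.001, 1.7]
force: [-1.7, -1.0, -5.0]
grip_width: 0.0594
```

Not touching yet (force -5 N, just the carton's weight). I'll creep down.

>>> {"op": "jog_arm", "data": {
  "increments": [
    {"x": 0,"y": 0,"z": 0.1,"wx": 0,"wy": 0,"wz": 0,"claw": 40},
    {"x": 0,"y": 0,"z": 0.2,"wx": 0,"wy": 0,"wz": 0,"claw": 40},
    {"x": 0,"y": 0,"z": 0.2,"wx": 0,"wy": 0,"wz": 0,"claw": 40}
  ]
}}

```text
clock: 8.55
position: [0.5057, 0.2101, 0.1142]
tool_rot: [-3.044, -0.001, 1.7]
force: [-0.3, -0.6, -4.5]
grip_width: 0.0593
```

```bash
python3 - <<'E'
from h import *
f=grab('side','d5.png'); print(bot.observe()['force'],bot.observe()['position'])
cv2.imwrite('pics/d5b.png',cv2.resize(f['pixels'][60:200,180:400,::-1],None,fx=3.5,fy=3.5,interpolation=cv2.INTER_CUBIC))
E
```

```text
[-1.09015008 -0.77770878 -5.17803709] [0.5057625  0.21010239 0.11419225]
```

View pics/d5b.png

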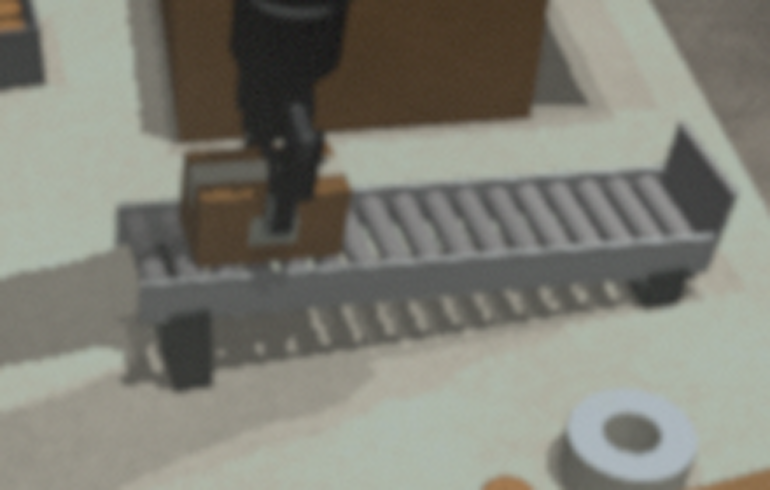

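The carton sits between the rails just above the rollers, aligned with the lane. I'll lower it another 1-2 mm until it touches.

>>> {"op": "jog_arm", "data": {
  "increments": [
    {"x": 0,"y": 0,"z": 0.1,"wx": 0,"wy": 0,"wz": 0,"claw": 40},
    {"x": 0,"y": 0,"z": 0.15,"wx": 0,"wy": 0,"wz": 0,"claw": 40},
    {"x": 0,"y": 0,"z": 0.15,"wx": 0,"wy": 0,"wz": 0,"claw": 40}
  ]
}}

```text
clock: 8.98
position: [0.5064, 0.2102, 0.1134]
tool_rot: [-3.046, -0.001, 1.7]
force: [1.0, -0.6, 6.3]
grip_width: 0.0593
```

>>> {"op": "jog_arm", "data": {
  "increments": [
    {"x": 0,"y": 0,"z": 0.1,"wx": 0,"wy": 0,"wz": 0,"claw": 40},
    {"x": 0,"y": 0,"z": 0.1,"wx": 0,"wy": 0,"wz": 0,"claw": 40}
  ]
}}

```text
clock: 9.22
position: [0.5074, 0.2103, 0.1133]
tool_rot: [-3.048, -0.002, 1.7]
force: [1.7, -0.8, 8.2]
grip_width: 0.0594
```

Contact: the force swung from -5 to +8 N. I'll open now and stay in place.

>>> {"op": "jog_arm", "data": {
  "increments": [
    {"x": 0,"y": 0,"z": 0,"wx": 0,"wy": 0,"wz": 0,"claw": 75},
    {"x": 0,"y": 0,"z": 0,"wx": 0,"wy": 0,"wz": 0,"claw": 95},
    {"x": 0,"y": 0,"z": 0,"wx": 0,"wy": 0,"wz": 0,"claw": 100},
    {"x": 0,"y": 0,"z": 0,"wx": 0,"wy": 0,"wz": 0,"claw": 100},
    {"x": 0,"y": 0,"z": 0,"wx": 0,"wy": 0,"wz": 0,"claw": 100},
    {"x": 0,"y": 0,"z": 0,"wx": 0,"wy": 0,"wz": 0,"claw": 100}
  ]
}}

```text
clock: 9.98
position: [0.5073, 0.2103, 0.1133]
tool_rot: [-3.048, -0.002, 1.7]
force: [-0.5, 0.3, 0.6]
grip_width: 0.0851
```

```bash
python3 - <<'E'
from h import *
f=grab('side','d6.png'); print(bot.observe()['force'],bot.observe()['position'],bot.observe()['grip_width'])
cv2.imwrite('pics/d6b.png',cv2.resize(f['pixels'][60:200,180:400,::-1],None,fx=3.5,fy=3.5,interpolation=cv2.INTER_CUBIC))
E
```

```text
[ 0.29387168 -0.34443801 -0.47323042] [0.50732616 0.21029987 0.11330003] 0.08529894458281621
```

View pics/d6b.png

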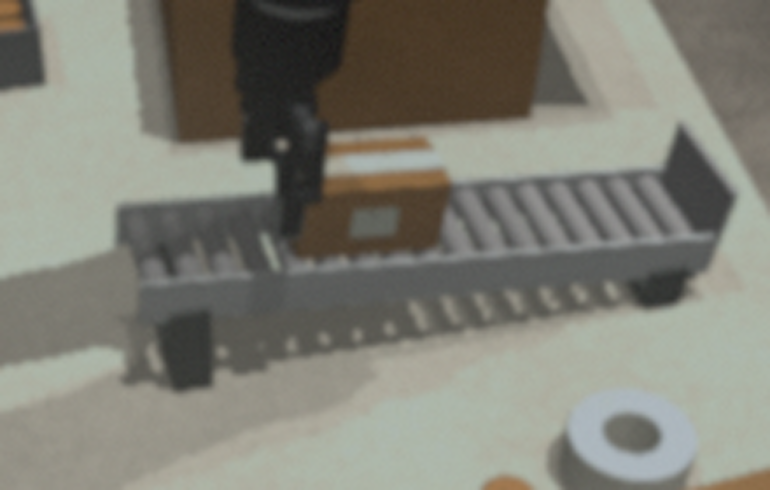

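It is rolling down by itself, straight between the rails, and has already cleared the fingers. I'll lift away straight up.

>>> {"op": "jog_arm", "data": {
  "increments": [
    {"x": 0,"y": 0,"z": 0,"wx": 0,"wy": 0,"wz": 0,"claw": 100},
    {"x": 0,"y": -0.5,"z": -4,"wx": 0,"wy": 0,"wz": 0,"claw": 100},
    {"x": 0,"y": -1,"z": -9,"wx": 0,"wy": 0,"wz": 0,"claw": 100},
    {"x": 0,"y": -1.5,"z": -14,"wx": 0,"wy": 0,"wz": 0,"claw": 100},
    {"x": 0,"y": -2,"z": -19,"wx": 0,"wy": 0,"wz": 0,"claw": 100},
    {"x": 0,"y": -2,"z": -22,"wx": -3,"wy": 0,"wz": 0,"claw": 100},
    {"x": 0,"y": -2,"z": -24,"wx": -5.6,"wy": 0,"wz": 0,"claw": 100},
    {"x": 0,"y": -2,"z": -24,"wx": -5.6,"wy": 0,"wz": 0,"claw": 100}
  ]
}}

```text
clock: 11.02
position: [0.5097, 0.2104, 0.3551]
tool_rot: [3.135, -0.003, 1.7]
force: [-0.2, -0.6, -0.4]
grip_width: 0.0854
```

```bash
python3 - <<'E'
from h import *
f=grab('side','d7.png');e=grab('wrist','w7.png');np.save('w7.npy',e,allow_pickle=True)
cv2.imwrite('pics/d7b.png',cv2.resize(f['pixels'][60:200,180:400,::-1],None,fx=3.5,fy=3.5,interpolation=cv2.INTER_CUBIC))
E
python3 g.py .63 -.2805 .24 114.2;python3 g.py .63 -.2805 .24 -65.8
```

```text
xyz cm [-50.23   5.58  11.28] w deg [  0.18  -0.05 -16.78] rows>= 8.3 pos [0.5094 0.2102 0.3533] [ 1.7983e+02 -8.0000e-02  9.7420e+01] t 11.125 f [ 0.6 -0.3 -0.1] w 0.0853 q [-0.64  0.29  0.19  1.64 -0.06  1.21  1.26]
xyz cm [-50.23   5.58  11.28] w deg [-8.0000e-02 -2.6000e-01  1.6322e+02] rows>= 15.3 pos [0.5094 0.2102 0.3533] [ 1.7983e+02 -8.0000e-02  9.7420e+01] t 11.125 f [ 0.6 -0.3 -0.1] w 0.0853 q [-0.64  0.29  0.19  1.64 -0.06  1.21  1.26]
```

View pics/d7b.png

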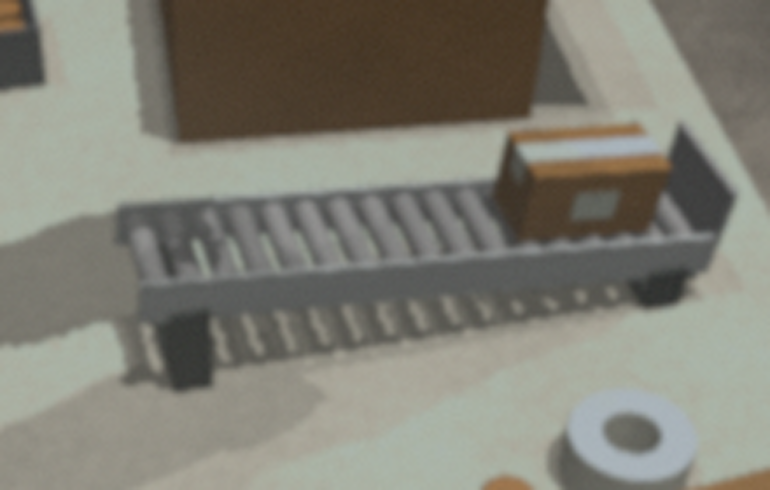

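View pics/w7.png

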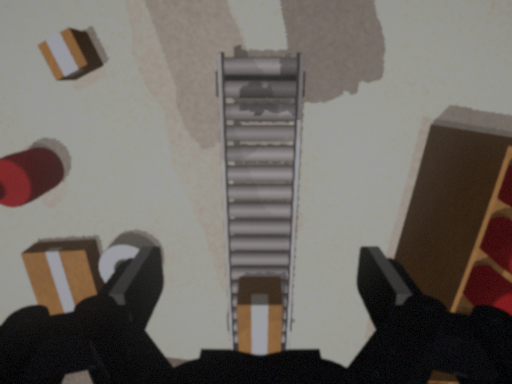

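The first carton is about to reach the stop and is running straight. I'll go on to the second one with the yaw -65.8° grasp, which keeps the last joint well inside its range.

>>> {"op": "jog_arm", "data": {
  "increments": [
    {"x": -3,"y": 0.3,"z": 0,"wx": 0,"wy": 0,"wz": 6,"claw": 100},
    {"x": -7,"y": 0.8,"z": 0,"wx": 0,"wy": 0,"wz": 16,"claw": 100},
    {"x": -11,"y": 1.2,"z": 0,"wx": 0,"wy": 0,"wz": 26,"claw": 100},
    {"x": -15,"y": 1.7,"z": 0,"wx": 0,"wy": 0,"wz": 36,"claw": 100},
    {"x": -19,"y": 2.1,"z": 0,"wx": 0,"wy": 0,"wz": 46,"claw": 100},
    {"x": -23,"y": 2.6,"z": 0,"wx": 0,"wy": 0,"wz": 56,"claw": 100},
    {"x": -27,"y": 3,"z": 0,"wx": 0,"wy": 0,"wz": 66,"claw": 100},
    {"x": -31,"y": 3.4,"z": 0,"wx": 0,"wy": 0,"wz": 76,"claw": 100},
    {"x": -35,"y": 3.9,"z": 0,"wx": 0,"wy": 0,"wz": 86,"claw": 100},
    {"x": -39,"y": 4.3,"z": 0,"wx": 0,"wy": 0,"wz": 96,"claw": 100}
  ]
}}

```text
clock: 12.38
position: [0.6025, -0.1722, 0.3514]
tool_rot: [-3.14, -0.0, 0.019]
force: [0.4, -0.3, -0.1]
grip_width: 0.0851
```

```bash
python3 g.py .63 -.2805 .24 -65.8
```

```text
xyz cm [ 2.54 10.9  11.12] w deg [-1.00e-01  4.00e-02  6.69e+01] rows>= 6.3 pos [ 0.6025 -0.1722  0.3514] [-1.799e+02 -2.000e-02  1.100e+00] t 12.375 f [ 0.4 -0.3 -0.1] w 0.0851 q [-0.22  0.5   0.64  1.46 -0.3   1.29  0.47]
```

>>> {"op": "jog_arm", "data": {
  "increments": [
    {"x": 0.5,"y": 3,"z": 0,"wx": 0,"wy": 0,"wz": 10,"claw": 100},
    {"x": 1,"y": 6,"z": 1,"wx": 0,"wy": 0,"wz": 20,"claw": 100},
    {"x": 1.5,"y": 8,"z": 3,"wx": 0,"wy": 0,"wz": 30,"claw": 100},
    {"x": 2,"y": 10,"z": 6,"wx": 0,"wy": 0,"wz": 40,"claw": 100},
    {"x": 2.5,"y": 10.9,"z": 8,"wx": 0,"wy": 0,"wz": 50,"claw": 100},
    {"x": 2.5,"y": 10.9,"z": 10,"wx": 0,"wy": 0,"wz": 60,"claw": 100},
    {"x": 2.5,"y": 10.9,"z": 11,"wx": 0,"wy": 0,"wz": 66.9,"claw": 100},
    {"x": 2.5,"y": 10.9,"z": 11,"wx": 0,"wy": 0,"wz": 66.9,"claw": 100},
    {"x": 2.5,"y": 10.9,"z": 11,"wx": 0,"wy": 0,"wz": 66.9,"claw": 100}
  ]
}}

```text
clock: 13.5
position: [0.6295, -0.2805, 0.241]
tool_rot: [-3.141, 0.002, -1.146]
force: [-1.1, -0.0, 0.4]
grip_width: 0.0855
```

```bash
python3 - <<'E'
from h import *
e=grab('wrist','w8.png');np.save('w8.npy',e,allow_pickle=True);f=grab('side','d8.png')
cv2.imwrite('pics/w8b.png',cv2.resize(e['pixels'][:,:,::-1],(768,576),interpolation=cv2.INTER_CUBIC))
E
python3 g.py .63 -.2805 .022 -65.8
```

```text
xyz cm [ 4.000e-02 -1.000e-02  2.195e+01] w deg [-0.08  0.08  0.11] rows>= 3.5 pos [ 0.6296 -0.2806  0.2415] [-1.7992e+02  8.0000e-02 -6.5690e+01] t 13.6 f [ 0.  -0.2 -0.3] w 0.0854 q [-0.13  0.78  0.86  1.43 -0.61  1.21 -0.35]
```

View pics/w8b.png

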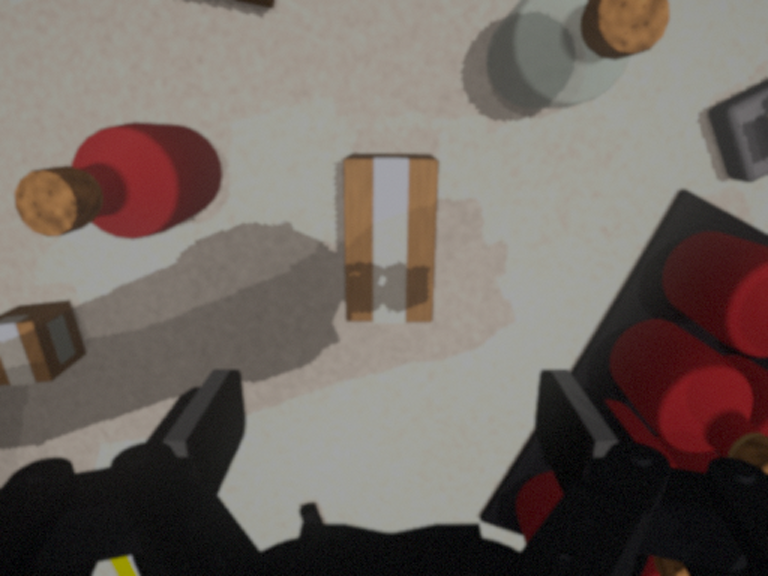

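View pics/d8.png

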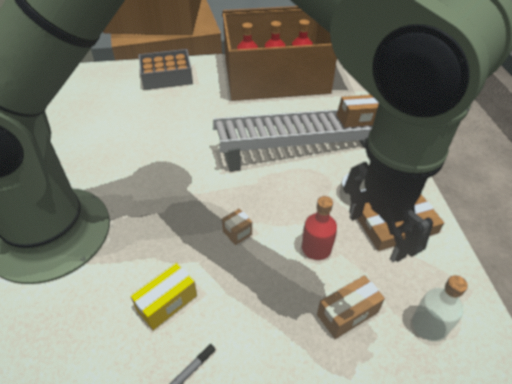

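```bash
python3 - <<'E'
from h import *
d=np.load('w8.npy',allow_pickle=True).item()
P=np.array([onz(d,(u+.5)/1.5-.5,(v+.5)/1.5-.5,.06) for u,v in [(344,157),(438,158),(433,322),(347,321)]])
e=np.roll(P,-1,0)-P;print(P.mean(0),np.linalg.norm(e,axis=1))
w=e[1]-e[3];print(np.degrees(np.arctan2(w[1],w[0]))%180)
E
```

```text
[ 0.6296537  -0.28134364  0.06      ] [0.05863561 0.10995868 0.05898974 0.10984943]
24.0611597270443
```

>>> {"op": "jog_arm", "data": {
  "increments": [
    {"x": 0,"y": 0,"z": 5,"wx": 0,"wy": 0,"wz": 0.1,"claw": 100},
    {"x": 0,"y": 0,"z": 10,"wx": 0,"wy": 0,"wz": 0.1,"claw": 100},
    {"x": 0,"y": 0,"z": 15,"wx": 0,"wy": 0,"wz": 0.1,"claw": 100},
    {"x": 0,"y": 0,"z": 18.5,"wx": 0,"wy": 0,"wz": 0.1,"claw": 100},
    {"x": 0,"y": 0,"z": 20.7,"wx": 0,"wy": 0,"wz": 0.1,"claw": 100},
    {"x": 0,"y": 0,"z": 21.9,"wx": 0,"wy": 0,"wz": 0.1,"claw": 100},
    {"x": 0,"y": 0,"z": 21.9,"wx": 0,"wy": 0,"wz": 0.1,"claw": 100},
    {"x": 0,"y": 0,"z": 21.9,"wx": 0,"wy": 0,"wz": 0.1,"claw": 60},
    {"x": 0,"y": 0,"z": 21.9,"wx": 0,"wy": 0,"wz": 0.1,"claw": 40},
    {"x": 0,"y": 0,"z": 21.9,"wx": 0,"wy": 0,"wz": 0.1,"claw": 40}
  ],
  "squeeze": 40
}}

```text
clock: 14.85
position: [0.6303, -0.2805, 0.0238]
tool_rot: [-3.139, 0.0, -1.148]
force: [-1.4, 1.1, 7.3]
grip_width: 0.0594
```

>>> {"op": "jog_arm", "data": {
  "increments": [
    {"x": 0,"y": 0,"z": 0,"wx": 0,"wy": 0,"wz": 0,"claw": 40},
    {"x": 0,"y": 0,"z": 0,"wx": 0,"wy": 0,"wz": 0,"claw": 40},
    {"x": 0,"y": 0,"z": 0,"wx": 0,"wy": 0,"wz": 0,"claw": 40},
    {"x": 0,"y": 0,"z": 0,"wx": 0,"wy": 0,"wz": 0,"claw": 40}
  ]
}}

```text
clock: 15.35
position: [0.6304, -0.2804, 0.0239]
tool_rot: [-3.139, 0.0, -1.148]
force: [-0.6, 0.4, 0.5]
grip_width: 0.0595
```

```bash
python3 g.py .506 .2094 .30 -82.55 -5.7; python3 - <<'E'
from h import *
f=grab('side','d9.png')
cv2.imwrite('pics/d9b.png',cv2.resize(f['pixels'][60:200,180:400,::-1],None,fx=3.5,fy=3.5,interpolation=cv2.INTER_CUBIC))
E
```

```text
xyz cm [-49.78  -8.82 -27.57] w deg [-5.8  -0.79 16.76] rows>= 9.2 pos [ 0.6304 -0.2804  0.0239] [-1.7985e+02  2.0000e-02 -6.5780e+01] t 15.35 f [-0.6  0.4  0.5] w 0.0595 q [-0.06  1.01  0.69  1.56 -0.78  0.87 -0.22]
```

View pics/d9b.png

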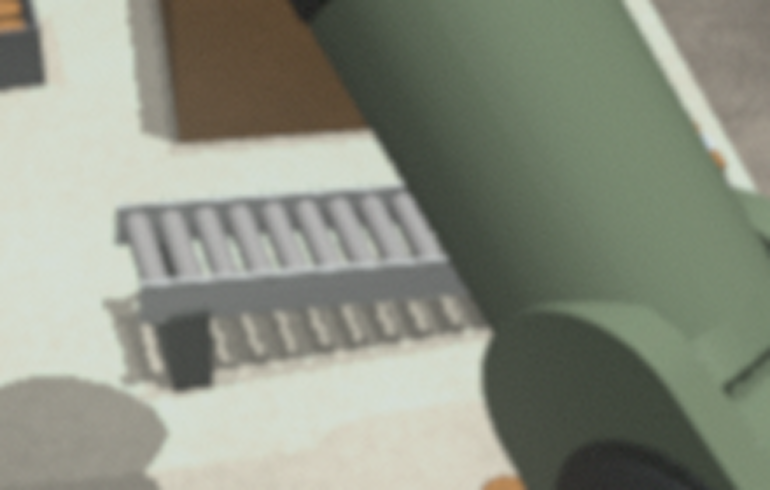

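The arm hides the lower lane, but the grip is good (59.5 mm). I'll lift and carry.

>>> {"op": "jog_arm", "data": {
  "increments": [
    {"x": 0,"y": 0,"z": -2,"wx": 0,"wy": 0,"wz": 0,"claw": 40},
    {"x": 0,"y": 0,"z": -6,"wx": 0,"wy": 0,"wz": 0,"claw": 40},
    {"x": 0,"y": 0,"z": -11,"wx": 0,"wy": 0,"wz": 0,"claw": 40},
    {"x": 0,"y": 0,"z": -16,"wx": 0,"wy": 0,"wz": 0,"claw": 40},
    {"x": 0,"y": 0,"z": -21,"wx": 0,"wy": 0,"wz": 0,"claw": 40},
    {"x": -2,"y": -0.4,"z": -25,"wx": 0,"wy": 0,"wz": 2,"claw": 40},
    {"x": -6,"y": -1,"z": -28.5,"wx": 0,"wy": 0,"wz": 4,"claw": 40},
    {"x": -11,"y": -1.9,"z": -30,"wx": 0,"wy": 0,"wz": 7,"claw": 40},
    {"x": -16,"y": -2.8,"z": -30,"wx": 0,"wy": 0,"wz": 10,"claw": 40},
    {"x": -21,"y": -3.7,"z": -30,"wx": 0,"wy": 0,"wz": 13,"claw": 40}
  ]
}}

```text
clock: 16.65
position: [0.5764, -0.073, 0.3253]
tool_rot: [-3.138, 0.002, -1.378]
force: [1.5, -0.1, -2.0]
grip_width: 0.0599
```

```bash
python3 g.py .506 .2094 .20 -82.55 -5.7
```

```text
xyz cm [-29.04   1.54  12.57] w deg [-5.91 -0.08  3.62] rows>= 5.1 pos [ 0.5764 -0.073   0.3253] [-1.7979e+02  9.0000e-02 -7.8930e+01] t 16.65 f [ 1.5 -0.1 -2. ] w 0.0599 q [-0.65  0.57  1.08  1.63 -0.53  1.25 -0.85]
```

>>> {"op": "jog_arm", "data": {
  "increments": [
    {"x": -5,"y": 0.3,"z": 0,"wx": -1,"wy": 0,"wz": 1,"claw": 40},
    {"x": -10,"y": 0.5,"z": 0,"wx": -2,"wy": 0,"wz": 2,"claw": 40},
    {"x": -15,"y": 0.8,"z": 0,"wx": -3,"wy": 0,"wz": 3,"claw": 40},
    {"x": -20,"y": 1,"z": 1,"wx": -4,"wy": 0,"wz": 3.6,"claw": 40},
    {"x": -25,"y": 1.3,"z": 4,"wx": -5,"wy": 0,"wz": 3.6,"claw": 40},
    {"x": -29,"y": 1.5,"z": 8,"wx": -5.9,"wy": 0,"wz": 3.6,"claw": 40},
    {"x": -29,"y": 1.5,"z": 12.5,"wx": -5.9,"wy": 0,"wz": 3.6,"claw": 40},
    {"x": -29,"y": 1.5,"z": 12.5,"wx": -5.9,"wy": 0,"wz": 3.6,"claw": 40},
    {"x": -29,"y": 1.5,"z": 12.5,"wx": -5.9,"wy": 0,"wz": 3.6,"claw": 40}
  ]
}}

```text
clock: 17.77
position: [0.5073, 0.2084, 0.2029]
tool_rot: [3.044, -0.001, -1.442]
force: [0.3, 0.2, -2.7]
grip_width: 0.0596
```

```bash
python3 g.py .506 .2094 .115 -82.55 -5.7;  python3 - <<'E'
from h import *
d=grab('scene','s10.png');e=grab('wrist','w10.png'); f=grab('side','d10.png')
cv2.imwrite('pics/s10b.png',cv2.resize(d['pixels'][80:240,250:460,::-1],None,fx=3.5,fy=3.5,interpolation=cv2.INTER_CUBIC))
cv2.imwrite('pics/w10b.png',cv2.resize(e['pixels'][:,:,::-1],(768,576),interpolation=cv2.INTER_CUBIC))
cv2.imwrite('pics/d10b.png',cv2.resize(f['pixels'][60:200,180:400,::-1],None,fx=3.5,fy=3.5,interpolation=cv2.INTER_CUBIC))
E
```

```text
xyz cm [-0.13 -0.74  8.76] w deg [-0.12 -0.05 -0.05] rows>= 1.4 pos [0.5073 0.2084 0.2029] [ 1.7442e+02 -6.0000e-02 -8.2600e+01] t 17.775 f [ 0.3  0.2 -2.7] w 0.0596 q [-1.12  0.73  1.03  1.79 -0.68  1.15 -1.28]
```

View pics/w10b.png

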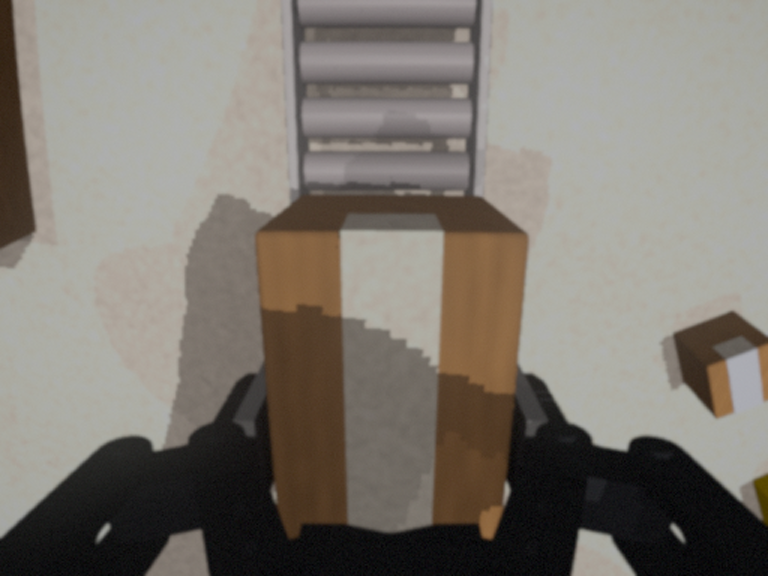

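View pics/s10b.png

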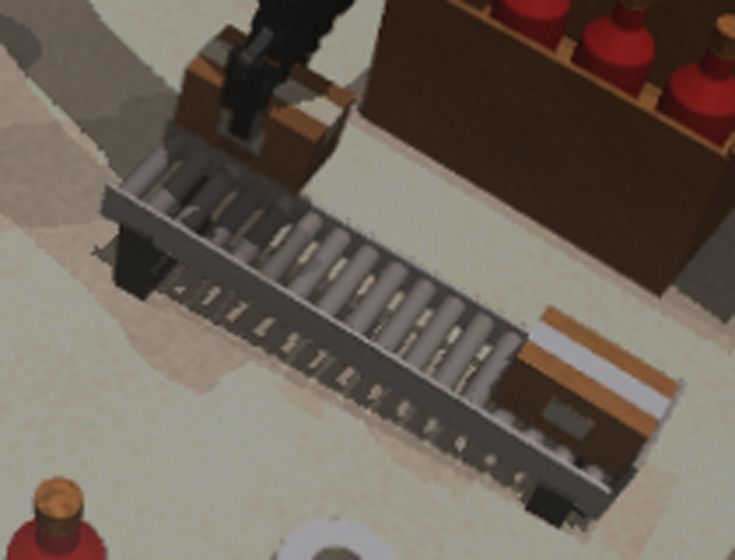

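View pics/d10b.png

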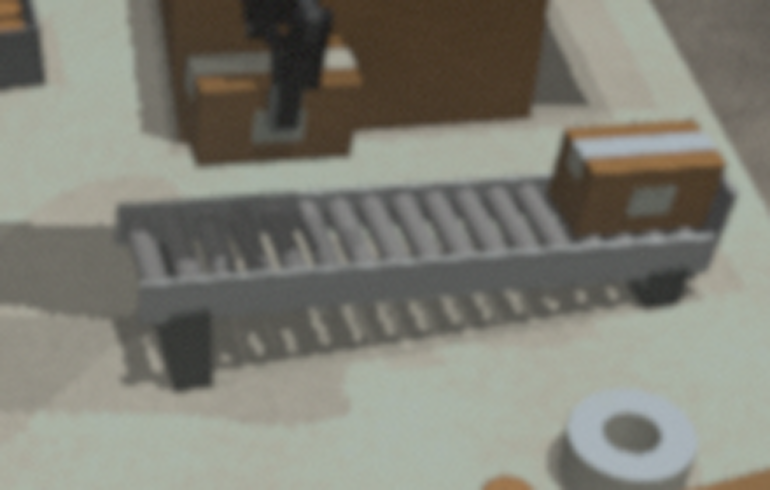

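The first carton rests at the stop, straight. The second is centred over the lane in the wrist view, so I'll lower it.

>>> {"op": "jog_arm", "data": {
  "increments": [
    {"x": -0.1,"y": -0.2,"z": 3,"wx": 0,"wy": 0,"wz": 0,"claw": 40},
    {"x": -0.1,"y": -0.5,"z": 6,"wx": 0,"wy": 0,"wz": 0,"claw": 40},
    {"x": -0.1,"y": -0.7,"z": 7.8,"wx": 0,"wy": 0,"wz": 0,"claw": 40},
    {"x": -0.1,"y": -0.7,"z": 8.5,"wx": 0,"wy": 0,"wz": 0,"claw": 40},
    {"x": -0.1,"y": -0.7,"z": 8.5,"wx": 0,"wy": 0,"wz": 0,"claw": 40},
    {"x": -0.1,"y": -0.7,"z": 8.5,"wx": 0,"wy": 0,"wz": 0,"claw": 40}
  ]
}}

```text
clock: 18.68
position: [0.5063, 0.2097, 0.118]
tool_rot: [3.045, 0.0, -1.441]
force: [-0.2, 0.0, -2.3]
grip_width: 0.0596
```

>>> {"op": "jog_arm", "data": {
  "increments": [
    {"x": 0,"y": 0,"z": 0.1,"wx": 0,"wy": 0,"wz": 0,"claw": 40},
    {"x": 0,"y": 0,"z": 0.2,"wx": 0,"wy": 0,"wz": 0,"claw": 40},
    {"x": 0,"y": 0,"z": 0.2,"wx": 0,"wy": 0,"wz": 0,"claw": 40}
  ]
}}

```text
clock: 19.05
position: [0.506, 0.2097, 0.1161]
tool_rot: [3.045, 0.0, -1.441]
force: [0.5, -0.2, -2.5]
grip_width: 0.0596
```

>>> {"op": "jog_arm", "data": {
  "increments": [
    {"x": 0,"y": 0,"z": 0.1,"wx": 0,"wy": 0,"wz": 0,"claw": 40},
    {"x": 0,"y": 0,"z": 0.2,"wx": 0,"wy": 0,"wz": 0,"claw": 40},
    {"x": 0,"y": 0,"z": 0.2,"wx": 0,"wy": 0,"wz": 0,"claw": 40}
  ]
}}

```text
clock: 19.42
position: [0.5059, 0.2097, 0.1141]
tool_rot: [3.046, 0.0, -1.441]
force: [-0.1, 0.3, -0.6]
grip_width: 0.0593
```

>>> {"op": "jog_arm", "data": {
  "increments": [
    {"x": 0,"y": 0,"z": 0.05,"wx": 0,"wy": 0,"wz": 0,"claw": 40},
    {"x": 0,"y": 0,"z": 0.1,"wx": 0,"wy": 0,"wz": 0,"claw": 40}
  ]
}}

```text
clock: 19.68
position: [0.5067, 0.2098, 0.1139]
tool_rot: [3.047, 0.001, -1.441]
force: [0.9, 0.1, 17.2]
grip_width: 0.0595
```

Contact. Releasing.

>>> {"op": "jog_arm", "data": {
  "increments": [
    {"x": 0,"y": 0,"z": 0,"wx": 0,"wy": 0,"wz": 0,"claw": 75},
    {"x": 0,"y": 0,"z": 0,"wx": 0,"wy": 0,"wz": 0,"claw": 95},
    {"x": 0,"y": 0,"z": 0,"wx": 0,"wy": 0,"wz": 0,"claw": 100},
    {"x": 0,"y": 0,"z": 0,"wx": 0,"wy": 0,"wz": 0,"claw": 100},
    {"x": 0,"y": 0,"z": 0,"wx": 0,"wy": 0,"wz": 0,"claw": 100},
    {"x": 0,"y": 0,"z": 0,"wx": 0,"wy": 0,"wz": 0,"claw": 100},
    {"x": 0,"y": 0,"z": 0,"wx": 0,"wy": 0,"wz": 0,"claw": 100}
  ]
}}

```text
clock: 20.55
position: [0.5066, 0.2098, 0.1139]
tool_rot: [3.047, 0.001, -1.441]
force: [-0.1, -0.3, -0.6]
grip_width: 0.0854
```

```bash
python3 - <<'E'
from h import *
f=grab('side','d11.png'); print(bot.observe()['force'],bot.observe()['position'],bot.observe()['grip_width'])
cv2.imwrite('pics/d11b.png',cv2.resize(f['pixels'][60:200,180:400,::-1],None,fx=3.5,fy=3.5,interpolation=cv2.INTER_CUBIC))
E
```

```text
[-0.03650214  0.26799585  0.06181382] [0.50662348 0.2097936  0.11390234] 0.08503569741583399
```

View pics/d11b.png

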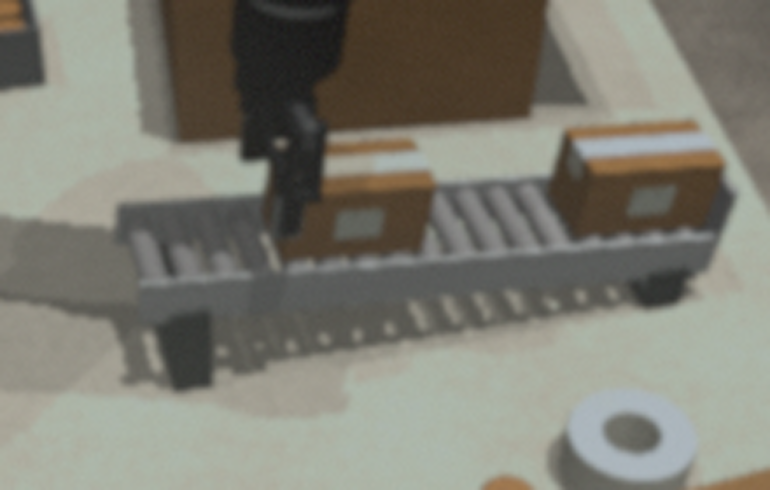

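The second carton is rolling too. I'll wait a little, then retreat upward.

>>> {"op": "jog_arm", "data": {
  "increments": [
    {"x": 0,"y": 0,"z": 0,"wx": 0,"wy": 0,"wz": 0,"claw": 100},
    {"x": 0,"y": 0,"z": 0,"wx": 0,"wy": 0,"wz": 0,"claw": 100},
    {"x": 0,"y": 0,"z": 0,"wx": 0,"wy": 0,"wz": 0,"claw": 100},
    {"x": 0,"y": 0,"z": 0,"wx": 0,"wy": 0,"wz": 0,"claw": 100},
    {"x": 0,"y": 0.5,"z": -3,"wx": 0,"wy": 0,"wz": 0,"claw": 100},
    {"x": 0,"y": 1,"z": -8,"wx": 0,"wy": 0,"wz": 0,"claw": 100},
    {"x": 0,"y": 1.5,"z": -13,"wx": 0,"wy": 0,"wz": 0,"claw": 100},
    {"x": 0,"y": 2,"z": -17,"wx": 0,"wy": 0,"wz": 0,"claw": 100},
    {"x": 0,"y": 2,"z": -19,"wx": 0,"wy": 0,"wz": 0,"claw": 100},
    {"x": 0,"y": 2,"z": -19,"wx": 0,"wy": 0,"wz": 0,"claw": 100}
  ]
}}

```text
clock: 21.85
position: [0.5051, 0.2095, 0.306]
tool_rot: [3.049, 0.002, -1.441]
force: [0.4, -0.4, 0.7]
grip_width: 0.0853
```

>>> {"op": "jog_arm", "data": {
  "increments": [
    {"x": 0,"y": 0,"z": 0,"wx": 0,"wy": 0,"wz": 0,"claw": 100},
    {"x": 0,"y": 0,"z": 0,"wx": 0,"wy": 0,"wz": 0,"claw": 100},
    {"x": 0,"y": 0,"z": 0,"wx": 0,"wy": 0,"wz": 0,"claw": 100},
    {"x": 0,"y": 0,"z": 0,"wx": 0,"wy": 0,"wz": 0,"claw": 100},
    {"x": 0,"y": 0,"z": 0,"wx": 0,"wy": 0,"wz": 0,"claw": 100},
    {"x": 0,"y": 0,"z": 0,"wx": 0,"wy": 0,"wz": 0,"claw": 100},
    {"x": 0,"y": 0,"z": 0,"wx": 0,"wy": 0,"wz": 0,"claw": 100},
    {"x": 0,"y": 0,"z": 0,"wx": 0,"wy": 0,"wz": 0,"claw": 100}
  ]
}}

```text
clock: 22.85
position: [0.5051, 0.2095, 0.306]
tool_rot: [3.049, 0.002, -1.441]
force: [-0.6, 0.3, 0.6]
grip_width: 0.0855
```

```bash
python3 - <<'E'
from h import *
f=grab('side','d12.png');d=grab('scene','s12.png')
cv2.imwrite('pics/d12b.png',cv2.resize(f['pixels'][60:200,180:400,::-1],None,fx=3.5,fy=3.5,interpolation=cv2.INTER_CUBIC))
cv2.imwrite('pics/s12b.png',cv2.resize(d['pixels'][80:240,250:460,::-1],None,fx=3.5,fy=3.5,interpolation=cv2.INTER_CUBIC))
E
```

```text
(no output)
```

View pics/d12b.png

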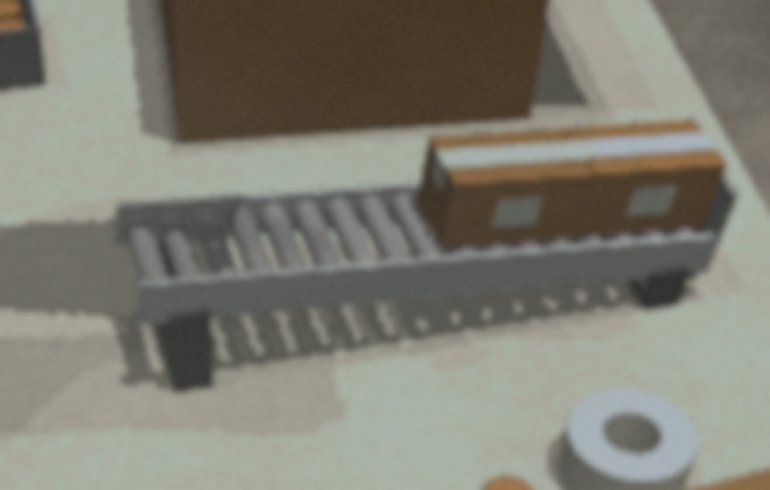

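View pics/s12b.png

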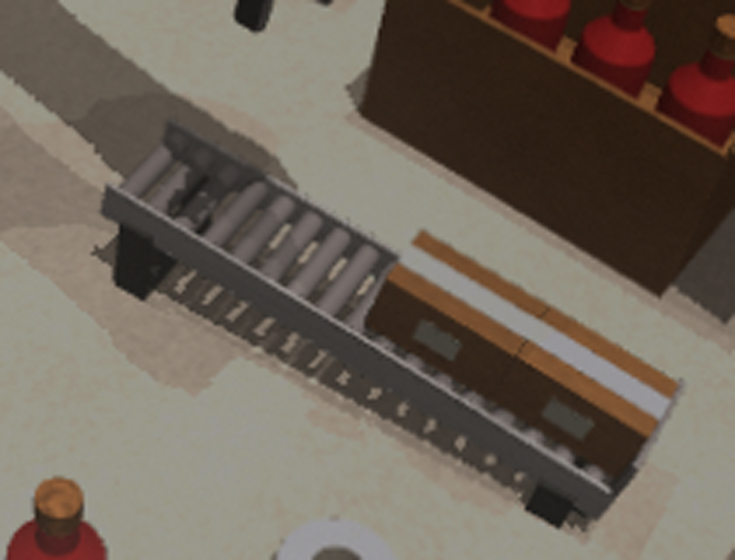

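Both cartons sit end to end against the stop, upright and aligned. I'll check that they are still and measure where they lie, then hand in.

```bash
python3 - <<'E'
from h import *
a=bot.grab_frame('scene'); 
for _ in range(6): bot.grab_frame('side')
b=bot.grab_frame('scene')
print('diff',np.abs(a['pixels'][80:240,330:460].astype(int)-b['pixels'][80:240,330:460]).max(), bot.observe()['clock'])
c=np.array([.628,.2256]);th=np.radians(7.45);ax=np.array([np.cos(th),np.sin(th)]);ay=np.array([-ax[1],ax[0]])
for n,q in (('upper end',[(421,234),(367+23,265)]),('joint',[(545,312),(521,349)]),('low end',[(682,380),(648,434)])):
    for u,v in q:
        z=.12
        for _ in range(20):
            P=onz(a,250+(u+.5)/3.5-.5,80+(v+.5)/3.5-.5,z); l=P[:2]-c; z=.078+.06-.1*(l@ax)
        print(n,(l@ax).round(3),(l@ay).round(3))
E
python3 -c "
from workcell import bot
print(bot.job_done(), bot.observe()['clock'])"
```

```text
diff 5 23.35
upper end 0.013 0.023
upper end 0.008 -0.019
joint 0.121 0.019
joint 0.12 -0.024
low end 0.23 0.031
low end 0.227 -0.03
the job is handed in; nothing more can be done
the job is handed in; nothing more can be done
```

Both long cartons are on the lane and the job is handed in at about 23 s of the 64 s allowed; no verdict was reported. I gripped each carton across its width and tilted it to the lane's slope. I lowered it at about lane x = -125 mm until the force showed contact (8 N and 17 N), then let go. Both rolled down by themselves.

**Last checks:**
- **Position:** rough readings of the top edges in the scene picture put the cartons' ends at about lane x = 10, 120 and 228 mm. That places their centres near 64 and 173 mm once the tilt of the tops is allowed for.
- **Alignment:** both look upright and lengthways. Each pair of top-edge readings was centred within about 3 mm of the midline.
- **Stillness:** two pictures about 0.35 s apart showed no motion.
- **Robot:** the open gripper stood clear above the lane, with the fingertips at z = 0.306 m.

**Problems and disagreements:**
- The first move call was refused because some keys were missing; nothing moved.
- For the first carton's centre, the cameras differed by up to about 5 mm along its length.
- Locating the lane along its length from the stop end disagreed by about 13 mm with the upper end. I used the upper end, which matched the other two cameras.
- At the end, the lower end's corners measured about 10 mm too wide across, so those readings are less reliable.

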